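Snap the tube head onto the mixer's square drive

TASK

Take the round eight-tube head by its grip bar and fit it on the bench mixer's upright square drive: feel for the angle at which the square goes in, then press it straight down until the spring ball clicks and the head sits fully home, and let go. Press gently, never forcing it, and leave the square plate head and the glassware and tube rack alone.

Things in the scene. Friction and masses are not known exactly. Their poses are not given: they have to be found in the camera images.
- mixer: bench mixer, a white box 200 (x) x 170 (y) x 70 mm high, fixed to the bench; origin at the centre of its underside, z up. A steel spindle stands in the middle of its top: a round shoulder 38 mm across, and on it the square drive. The spindle has stopped askew to the box, at an angle its pose does NOT tell: feel for it, or see it from above. A brake holds it against 0.2 N m
- drive_top (a point): centre of the top face of the square drive, 103 mm above the bench. The drive is 20 x 20 mm and stands 27 mm above the shoulder, its top 1.5 mm narrowed to 18 mm. Axes as the mixer's, not turning with the spindle. With the hub lowered on it at a wrong angle, the hub enters a few mm and the deeper the nearer it is to the right one
- drive_shoulder (a point): centre of the spindle's shoulder, 27 mm below drive_top, 76 mm above the bench; axes as the mixer's, not turning with the spindle
- ball (a joint): spring ball that sticks out 3.3 mm from one face of the square drive, 14 mm above the shoulder: 0 = fully out, 0.0037 m = pressed right in. The hub's lip presses it in about 2.7 mm as it passes (some 5 to 12 N of push, felt from 17 to 10 mm above home); over the last 4 mm it springs out into a window and draws the hub down
- head_grip (a point): centre of the grip bar of the round eight-tube head (240 to 390 g: white disc 96 mm across, 8 mm thick, eight tubes with blue caps). The black bar on the disc is 44 (x) x 18 (y) x 40 mm tall; this point is 20 mm above the disc's top, 62 mm above the hub's lower rim; x along the bar, z up. Pinch the bar across its 18 mm, fingertips at least 4 mm above the disc
- head_rim (a point): centre of the lower rim of the head's square hub (33 mm wide, 34 mm long, below the disc); axes as head_grip. Its bore is 21.2 mm square, sides along x and y, 29 mm deep, 2.5 mm lead-in chamfer, a window for the ball in all four walls 14 mm above the rim: fits in any of four quarter turns. Home, the rim rests on the shoulder: this point meets drive_shoulder
- board: grey storage board 140 (x) x 270 (y) x 10 mm, fixed to the bench; both heads stand on it, 136 mm apart; origin at the centre of its underside
- plate_grip (a point): the other head, a bystander: square white plate 92 x 92 mm with rubber pads, same grip bar; this point is the centre of its grip bar, 62 mm above its foot
- reagent: brown reagent bottle, 68 mm across, 150 mm tall, a bystander; origin at the centre of its underside
- beaker: glass beaker, 72 mm across, 90 mm tall, a bystander; origin at the centre of its underside
- tube_rack: green tube rack 60 x 160 x 52 mm with tubes, a bystander; origin at the centre of its underside
- head: the whole round eight-tube head; origin at head_rim
Mind the look-alikes: they are no part of the job. Leave any turquoise look-alike of the head alone.

How it is judged:
On the way:
1. the head is lifted off the board in the gripper (contact force between head and the fingers above 1 N and contact force between head and board below 0.01 N and distance of head_rim from where it was at the start of the episode above 0.03 m), for 0.2 s.
At the end, for the whole second after the job is handed in: the eight-tube head is home on the drive: its hub's rim within 1.5 mm of the shoulder and within 3 mm of its axis, upright within 0.06 rad, the spring ball out in a window (less than 1.2 mm pressed), the head let go and at rest (horizontal distance between head_rim and drive_shoulder below 0.003 m and z of head_rim in the frame of drive_shoulder between -0.002 and 0.0015 m and angle between head_rim's own z axis and vertical below 0.06 rad and value of joint ball below 0.0012 m and contact force between head and the fingers below 0.05 N and linear speed of head below 0.02 m/s); the robot touches nothing.
It fails at once if the head is forced on the mixer: their contacts together bear more than 50 N (contact force between head and mixer above 50 N).
It fails at once if the gripper or arm bears on the mixer with more than 10 N (contact force between the arm and mixer above 10 N).
It fails at once if the square plate head is moved by more than 15 mm (distance of plate_grip from where it was at the start of the episode above 0.015 m).
It fails at once if the bottle, the beaker or the tube rack is moved by more than 15 mm (distance of any of reagent, beaker, tube_rack from where it was at the start of the episode above 0.015 m).
It also fails if it takes over 72 s, if anything falls off the work surface, if the arm or the gripper's body presses on something with over 40 N, if the wrist force passes 120 N, or if a joint passes its speed limit or range.

ROBOT

A 7-joint arm with a two-finger parallel gripper is mounted at the origin on the work surface. World frame = base frame: x ahead of the robot, y to its left, z up, the work surface at z = 0. Lengths are in m, angles in rad, forces in N, time in s.
With the tool pointing down it reaches from about 0.425 to 0.875 m from the base axis. Payload 9.9 kg.
Tool frame: the origin (TCP) lies between the finger pads; the fingertips stand 22 mm ahead of it and the grasp point (between the pads) lies 3 mm ahead of it; z points along the fingers, y is the direction in which the jaws open and shut (so a half turn about z gives the same grasp; the last joint's range is limited). The gripper opens to 85 mm and grips with 20 to 120 N. Pads are 22 mm wide; open, the fingers measure 114 mm over their backs; the gripper's body (76 mm by 85 mm) begins 54 mm behind the grasp point. The pads swing forward as they close: fully open they stand 13 mm farther back than shut.
Start: joints at [1.066, 0.576, 0.025, 1.437, -0.015, 1.129, -0.057], TCP at [0.276, -0.616, 0.253] pointing down, gripper open.
Joint ranges: [-2.76, 2.76], [-0.34, 2.15], [-1.52, 1.57], [0.19, 2.46], [-1.09, 4.23], [0.17, 1.99], [-2.82, 2.82]. Speed limits (rad/s): [2.22, 2.22, 3.01, 3.01, 3.14, 3.14, 3.14].

INTERFACE

Orientations are given as a 3x3 rotation matrix whose columns are the frame's x, y, z axes.
In Python, from cell import readout, optics, workorder gives the robot as it stands.
- The arm moves only by the shell command python3 -m handwheel 'ROWS' [FORCE]. ROWS is a JSON object of lists of equal length, an entry for each row: "dp": the shift along the tool's x, y, z in mm, a list of three; "roll": the turn about the tool's z in rad; "grip": the closure, from 0 (fully open) to 1 (shut). A call has 1 to 20 rows; each row is the pose to reach, as a shift and turn from the pose commanded when the call began, along the tool's axes at that moment; what a row does not reach only later rows make up. A row lasts 1/12 s, in which the tool goes at most 41.7 mm and 7.16 degrees, less where a joint would pass 70% of its speed; a pose out of reach is approached as far as the arm can. A call with a gripper value outside its range is refused whole. The fingers move at their own pace and stop on an object; FORCE is the grip in N (left out, the last holds). Time passes only in rows, so rows that repeat a pose let the fingers close. It gives the time, the measured TCP pose, the force and the opening at its end, in the units of the state.
- readout.observe(): the state, without advancing time (a new reading comes with each control period).
- optics.grab_frame(name): name is "scene" or "top"; returns (picture, depth): 384x512x3 uint8, red, green, blue; 384x512 float32, m along the optical axis (not along the pixel's ray), 0 where there is no reading.
- optics.calibration(name): a dict with "mtx" (3x3 intrinsics, pixels), "rvec" (rotation vector, rad) and "tvec" (3), from world to camera coordinates, as OpenCV has them. Camera axes: x right, y down, z forward; pixel columns grow to the right and rows downward; lengths in m; the calibration is good to about 2 mm. A picture is of the moment at which its call begins. calibration takes no time and is no camera call.
- workorder.close_job(): hands the job in, once; it reports no verdict.
The state is a dict: "t": time; "q": joint angles; "qvel": joint speeds; "joint_torque": joint torques, N m; "position": TCP position; "ee_rot": TCP orientation; "contact_force": force on the tool from outside, world axes, zero at the start; "moment": the same for the moment, N m; "width": finger opening in m.
Only numpy, scipy, OpenCV 4.12 (cv2) and the standard library are available. Lean on these libraries where they do the work, as an engineer would, in place of code of your own. Each camera call takes 0.05 s, during which the arm holds its last target.

## Working session

There is one attempt and no reset: what is moved stays moved. The work goes in short steps, Python scripts to look and compute and a shell command to move; the robot and the scene stay as the last step left them, time stands still between calls to the robot, and variables do not carry over. Pictures are saved under pics/ and viewed, and the job is handed in when it is done.

```bash
ls; mkdir -p pics; python3 - <<'E'
from cell import readout, optics
import cv2,numpy as np
s=readout.observe()
for k,v in s.items(): print(k,np.round(v,4).tolist())
for n in("scene","top"):
    p,d=optics.grab_frame(n); cv2.imwrite(f"pics/{n}0.png",cv2.cvtColor(p,cv2.COLOR_RGB2BGR)); np.savez(f"pics/{n}0.npz",p=p,d=d)
    print(optics.calibration(n))
E
```

```text
pics
t 0.0
q [1.0662, 0.5765, 0.0249, 1.4379, -0.015, 1.129, -0.0565]
qvel [0.0004, -0.0019, 0.0003, -0.0003, -0.0004, -0.0015, -0.0008]
joint_torque [0.0002, -76.5748, 2.2506, -28.5968, 0.0154, 0.0127, 0.0001]
position [0.2755, -0.6157, 0.2524]
ee_rot [[0.9128, 0.4085, -0.0008], [0.4085, -0.9128, 0.0015], [-0.0001, -0.0017, -1.0]]
contact_force [-0.3058, 0.0647, 0.6014]
moment [0.0185, 0.0433, -0.0378]
width 0.0853
{'mtx': array([[363.40747428,   0.        , 248.90609709],
       [  0.        , 363.40747428, 188.82938704],
       [  0.        ,   0.        ,   1.        ]]), 'rvec': array([ 0.96281182,  2.31309643, -1.18979468]), 'tvec': array([ 0.38940382, -0.15435867,  1.20776019])}
{'mtx': array([[474.24746835,   0.        , 258.26478841],
       [  0.        , 474.24746835, 195.02374222],
       [  0.        ,   0.        ,   1.        ]]), 'rvec': array([ 2.16406624, -2.10595937,  0.14028966]), 'tvec': array([0.01509339, 0.57734112, 1.1372658 ])}
```

View pics/scene0.png

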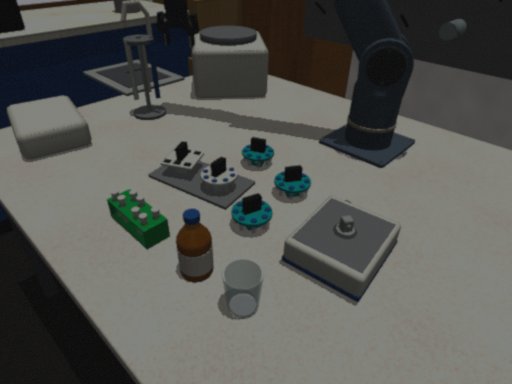

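View pics/top0.png

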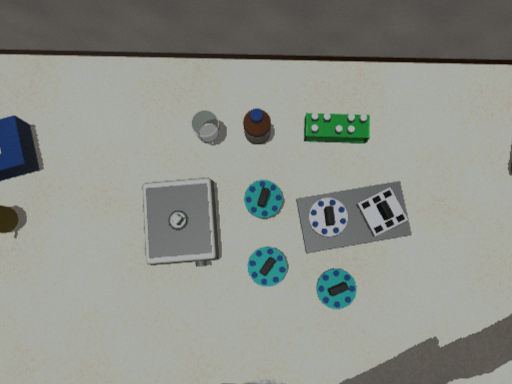

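The white disc on the grey board, top (328,216) / scene (219,177), is the eight-tube head. The turquoise look-alikes are at top (264,199), (268,266) and (337,288), and the square plate head is at (383,211). The mixer spindle is at top (178,220). I'll confirm the head in an enlarged crop and measure.

```bash
cat > h.py <<'E'
import numpy as np,cv2
from cell import optics
def cam(n):
    c=optics.calibration(n);R=cv2.Rodrigues(np.array(c['rvec']))[0];return np.array(c['mtx']),R,np.array(c['tvec']).ravel()
def ray(n,uv,z):
    K,R,t=cam(n);uv=np.atleast_2d(uv).astype(float)
    d=np.c_[uv,np.ones(len(uv))]@np.linalg.inv(K).T@R; C=-R.T@t
    return C+d*((z-C[2])/d[:,2])[:,None]
def proj(n,P):
    K,R,t=cam(n);q=(np.atleast_2d(P)@R.T+t)@K.T;return q[:,:2]/q[:,2:]
def cloud(n,d):
    K,R,t=cam(n);v,u=np.indices(d.shape);p=np.stack([u,v,np.ones_like(u)],-1)@np.linalg.inv(K).T*d[...,None]
    return (p-t)@R
E
python3 - <<'E'
from h import *
z=np.load('pics/top0.npz');p,d=z['p'],z['d']
b=cv2.cvtColor(p,cv2.COLOR_RGB2BGR)
a=cv2.resize(b[180:252,292:412],None,fx=6,fy=6,interpolation=cv2.INTER_CUBIC)
m=cv2.resize(b[170:272,138:222],None,fx=5,fy=5,interpolation=cv2.INTER_CUBIC)
cv2.imwrite('pics/crop_head.png',a);cv2.imwrite('pics/crop_mix.png',m)
P=cloud('top',d)
for uv in[(328,216),(310,216),(383,211),(178,220),(178,200),(178,213),(268,266),(265,199)]:
    print(uv,P[uv[1],uv[0]].round(4))
K,R,t=cam('top');print('cam C',-R.T@t)
# bar mask within head
sub=p.astype(int).sum(2)
for nm,(u0,v0,r) in dict(head=(328,216,14),plate=(384,211,9)).items():
    yy,xx=np.indices(sub.shape)
    mk=((sub<130)&(np.hypot(xx-u0,yy-v0)<r)).astype(np.uint8)
    c=max(cv2.findContours(mk,0,2)[0],key=cv2.contourArea);print(nm,cv2.minAreaRect(c),cv2.contourArea(c), P[...,2][mk>0].max())
E
```

```text
(328, 216) [ 0.5239 -0.1369  0.0888]
(310, 216) [ 0.5267 -0.0975  0.053 ]
(383, 211) [ 0.5391 -0.2665  0.0903]
(178, 220) [0.5038 0.2172 0.0995]
(178, 200) [0.5547 0.2244 0.0751]
(178, 213) [0.5228 0.2224 0.0768]
(268, 266) [0.4026 0.0023 0.0823]
(265, 199) [0.5617 0.0135 0.0817]
cam C [0.4011354  0.00678794 1.21077182]
head ((328.8599853515625, 215.51998901367188), (17.677669525146484, 8.061017990112305), 81.8698959350586) 119.5 1.2107718161401284
plate ((384.60003662109375, 210.2000274658203), (16.994115829467773, 9.838698387145996), 63.43495178222656) 140.0 1.2107718161401284
```

View pics/crop_head.png

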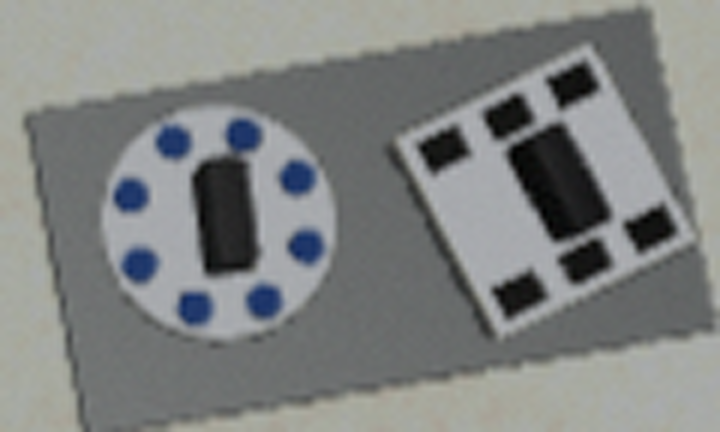

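View pics/crop_mix.png

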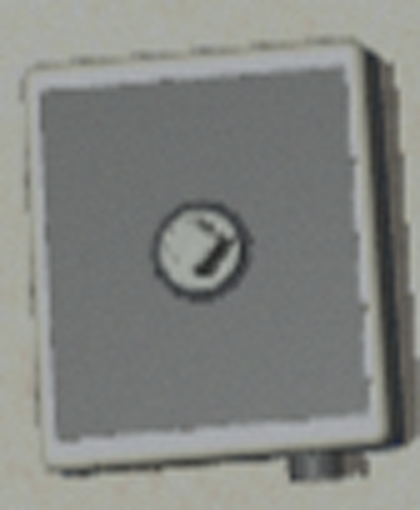

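The crop confirms it: the white round disc with eight blue caps and a black bar sits at crop (219,222), with the square plate to its right. On the mixer crop the spindle shoulder is at (200,250), and a dark oblique face of the drive shows there. Next I'll take precise measurements.

```bash
python3 - <<'E'
from h import *
z=np.load('pics/top0.npz');p,d=z['p'],z['d']
P=cloud('top',d);hsv=cv2.cvtColor(p,cv2.COLOR_RGB2HSV)
print('hsv range', hsv[210,312],hsv[225,300],hsv[216,328])
yy,xx=np.indices(d.shape);near=np.hypot(xx-328,yy-216)<24
blue=((hsv[...,1]>120)&(hsv[...,0]>105)&(hsv[...,0]<130)&near).astype(np.uint8)
n,l,s,c=cv2.connectedComponentsWithStats(blue)
cs=[c[i] for i in range(1,n) if s[i,4]>3];print(np.round(cs,1).tolist())
for zc in(.055,):
    W=ray('top',cs,zc)[:,:2];m=W.mean(0);a=np.degrees(np.arctan2(*(W-m).T[::-1]));print('caps c',m,np.hypot(*(W-m).T).round(4),np.sort(a).round(1), 'mod45',np.mod(a,45).round(1))
for q in cs: print(P[int(round(q[1])),int(round(q[0]))].round(3))
white=((hsv[...,1]<40)&(hsv[...,2]>135)&near&(np.abs(P[...,2]-.052)<.006)).astype(np.uint8)
cc=max(cv2.findContours(white,cv2.RETR_EXTERNAL,cv2.CHAIN_APPROX_NONE)[0],key=cv2.contourArea)
hull=ray('top',cc.reshape(-1,2),.052)[:,:2].astype(np.float32)
e=cv2.fitEllipse(hull);print('disc',e)
bar=((hsv[...,2]<70)&(np.hypot(xx-328,yy-216)<13)).astype(np.uint8)
Q=P[bar>0];print('bar z hist',np.round(np.percentile(Q[:,2],[5,50,95]),4))
top=bar&(P[...,2]>.086)
c2=max(cv2.findContours(bar.astype(np.uint8),0,1)[0],key=cv2.contourArea)
r=cv2.minAreaRect((ray('top',c2.reshape(-1,2),.085)[:,:2]*1000).astype(np.float32));print('bar rect mm',r)
# mixer
g=(np.abs(P[...,2]-.070)<.004)&(xx<225)&(xx>130)&(yy>165)&(yy<280)
c3=max(cv2.findContours(g.astype(np.uint8),0,1)[0],key=cv2.contourArea)
r=cv2.minAreaRect((ray('top',c3.reshape(-1,2),.070)[:,:2]*1000).astype(np.float32));print('mixer mm',r)
sh=(np.abs(P[...,2]-.076)<.002)&(np.hypot(xx-178,yy-220)<9)
dr=(P[...,2]>.095)&(np.hypot(xx-178,yy-220)<12)
print('drive pts',dr.sum(),P[dr].mean(0), np.median(P[dr][:,2]))
print(np.c_[xx[dr],yy[dr]].tolist())
b=cv2.cvtColor(p,cv2.COLOR_RGB2BGR)[206:234,162:194]
b=cv2.convertScaleAbs(b,alpha=1.0);cv2.imwrite('pics/spin_top.png',cv2.resize(b,None,fx=16,fy=16,interpolation=cv2.INTER_NEAREST))
q=np.load('pics/scene0.npz')['p'];b=cv2.cvtColor(q,cv2.COLOR_RGB2BGR)[205:250,325:370]
cv2.imwrite('pics/spin_scene.png',cv2.resize(b,None,fx=12,fy=12,interpolation=cv2.INTER_CUBIC))
E
```

```text
hsv range [110 122 121] [ 38  19 151] [135  12  44]
[[320.4, 203.2], [332.0, 202.0], [341.0, 209.0], [313.1, 212.0], [342.4, 220.7], [314.8, 223.6], [324.0, 231.0], [335.5, 229.8]]
caps c [ 0.52666225 -0.14096055] [0.037  0.037  0.0371 0.0374 0.0366 0.0368 0.0371 0.0373] [-149.9 -105.1  -59.2  -15.4   30.2   75.   120.4  165.7] mod45 [30.2 29.6 30.8 30.  29.9 30.4 30.7 30.1]
[ 0.559 -0.121  0.059]
[ 0.562 -0.151  0.054]
[ 0.545 -0.172  0.058]
[ 0.537 -0.105  0.054]
[ 0.516 -0.175  0.056]
[ 0.507 -0.11   0.055]
[ 0.491 -0.132  0.054]
[ 0.494 -0.161  0.053]
disc ((0.5263745784759521, -0.14176343381404877), (0.09152423590421677, 0.0930536687374115), 3.227226972579956)
bar z hist [0.0653 0.0915 0.0958]
bar rect mm ((525.7902221679688, -139.7246856689453), (44.69021224975586, 20.551551818847656), 8.528813362121582)
mixer mm ((505.2024230957031, 221.0347137451172), (198.39230346679688, 168.4222412109375), 6.326529026031494)
drive pts 80 [0.50161203 0.21378846 0.14440316] 0.1028723120573489
[[185, 211], [182, 212], [174, 214], [175, 214], [176, 214], [169, 215], [174, 215], [175, 215], [176
[... 159 characters left out ...]
17], [178, 217], [179, 217], [180, 217], [172, 218], [173, 218], [174, 218], [175, 218], [176, 218], [177, 218], [178, 218], [179, 218], [180, 218], [181, 218], [171, 219], [172, 219], [173, 219], [174, 219], [175, 219], [176, 219], [177, 219], [178, 219], [179, 219], [180, 219], [181, 219], [170, 220], [171, 220], [172, 220], [173, 220], [174, 220], [175, 220], [176, 220], [177, 220], [178, 220], [179, 220], [180, 220], [172, 221], [173, 221], [174, 221], [175, 221], [176, 221], [177, 221], [178, 221], [179, 221], [173, 222], [174, 222], [175, 222], [176, 222], [177, 222], [178, 222], [179, 222], [174, 223], [175, 223], [176, 223], [177, 223], [178, 223], [176, 224], [177, 224], [177, 225]]
```

```bash
ls pics
```

```text
crop_head.png
crop_mix.png
scene0.npz
scene0.png
spin_scene.png
spin_top.png
top0.npz
top0.png
```

```bash
python3 - <<'E'
from h import *
fs=[]
from cell import optics
ds=[np.load('pics/top0.npz')['d']]
for i in range(3): ds.append(optics.grab_frame('top')[1])
yy,xx=np.indices(ds[0].shape)
for d in ds:
    P=cloud('top',d)
    dr=((P[...,2]>.095)&(P[...,2]<.11)&(np.hypot(xx-176,yy-219.5)<9)).astype(np.uint8)
    dr=cv2.morphologyEx(dr,cv2.MORPH_OPEN,np.ones((2,2),np.uint8)); fs.append(dr)
    pts=np.c_[xx[dr>0],yy[dr>0]]; W=(ray('top',pts,.103)[:,:2]*1000).astype(np.float32)
    # moments: 4-fold orientation
    c=W.mean(0);v=W-c;zc=v[:,0]+1j*v[:,1];a4=np.angle(-np.sum(zc**4))/4
    print(len(pts),c,np.degrees(a4)%90,cv2.minAreaRect(W))
P=cloud('top',ds[0])
for zz,n in((.076,'sh'),):
    p=np.load('pics/top0.npz')['p'];b=cv2.cvtColor(p,cv2.COLOR_RGB2GRAY)
s=(sum(f.astype(int) for f in fs)>=2);pts=np.c_[xx[s],yy[s]];W=ray('top',pts,.103)[:,:2]*1000;v=W-W.mean(0);zc=v[:,0]+1j*v[:,1]
print('avg',W.mean(0),np.degrees(np.angle(-np.sum(zc**4))/4)%90)
E
```

```text
75 [503.44183 219.21104] 56.8281 ((503.3681945800781, 219.5472869873047), (21.10174560546875, 19.546079635620117), 55.16337585449219)
75 [503.42334 218.73805] 60.845116 ((503.2184143066406, 219.02175903320312), (21.17217254638672, 20.124645233154297), 59.016754150390625)
76 [503.28882 219.13618] 58.635994 ((503.2184143066406, 219.02175903320312), (21.17217254638672, 20.124645233154297), 59.016754150390625)
75 [503.44183 219.21104] 56.8281 ((503.3681945800781, 219.5472869873047), (21.10174560546875, 19.546079635620117), 55.16337585449219)
avg [503.28881901 219.13617413] 58.63599779681438
```

View pics/spin_top.png

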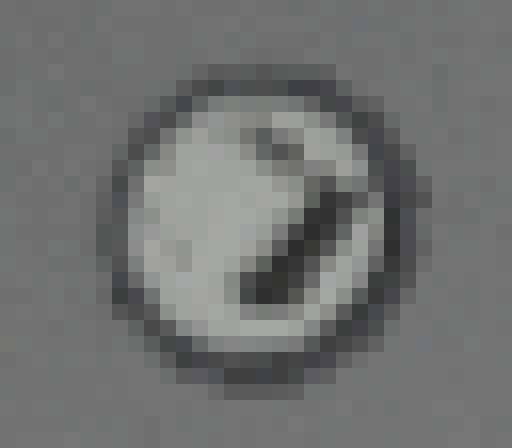

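View pics/spin_scene.png

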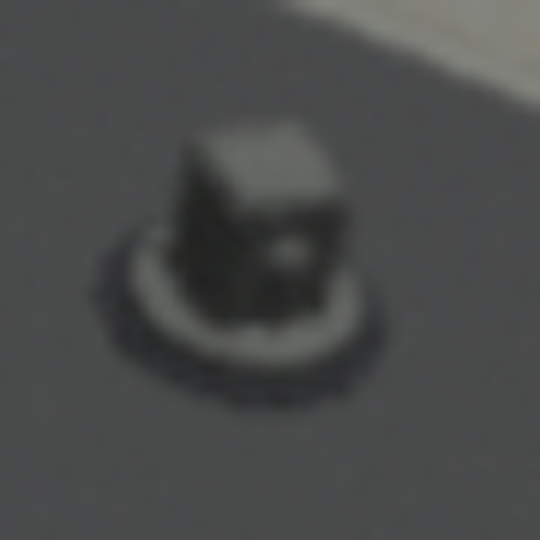

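```bash
cat >> h.py <<'E'
def plan(tgt,yaw=None):
    from cell import readout
    s=readout.observe();R=np.array(s['ee_rot']);p=np.array(s['position'])
    y=np.degrees(np.arctan2(R[1,0],R[0,0]))
    print('t',round(s['t'],2),'p',p.round(4),'yaw',y.round(2),'tilt',np.degrees(np.arccos(-R[2,2])).round(2),'F',np.round(s['contact_force'],1),'M',np.round(s['moment'],2),'w',round(s['width'],4))
    if tgt is not None: print('dp mm',(R.T@(np.array(tgt)-p)*1000).round(1))
    if yaw is not None: print('roll',np.radians((y-yaw+90)%180-90).round(4))
E
python3 - <<'E'
from h import *
plan([.5265,-.1410,.17],7.9)
# spindle by shoulder circle & two-view drive top
print('shoulder top', ray('top',[(177.4,219.0)],.076))
print('drive scene', ray('scene',[(268/12+324.5,165/12+204.5)],.103))
print('head scene', proj('scene',[[.5265,-.141,.092],[.5034,.2191,.103]]))
p=np.load('pics/scene0.npz')['p'];hs=cv2.cvtColor(p,cv2.COLOR_RGB2HSV)
yy,xx=np.indices(p.shape[:2])
g=cv2.cvtColor(p,cv2.COLOR_RGB2GRAY)[155:200,190:250]
cv2.imwrite('pics/hs.png',cv2.resize(g,None,fx=10,fy=10,interpolation=cv2.INTER_CUBIC))
E
```

```text
t 0.25 p [ 0.2757 -0.6159  0.2529] yaw 24.11 tilt 0.04 F [-0.5 -0.3  0.4] M [ 0.08  0.   -0.05] w 0.0854
dp mm [ 422.9 -331.    83.1]
roll 0.283
shoulder top [[0.50838    0.22319819 0.076     ]]
drive scene [[0.50664555 0.22298206 0.103     ]]
head scene [[217.96534678 159.72781102]
 [346.03186369 216.63067926]]
```

View pics/hs.png

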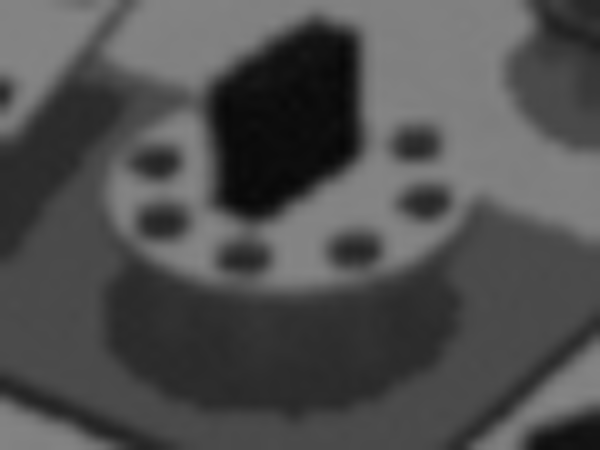

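The scene crop shows the head's bar standing along the line between the two tilted faces, with caps low on the disc, and it agrees with the projection. I'll move above the head now.

```bash
python3 -m handwheel '{"dp":[[212,-166,0],[423,-331,40],[423,-331,83],[423,-331,83],[423,-331,83],[423,-331,83],[423,-331,83],[423,-331,83],[423,-331,83],[423,-331,83],[423,-331,83],[423,-331,83],[423,-331,83],[423,-331,83],[423,-331,83],[423,-331,83],[423,-331,83],[423,-331,83]],"roll":[0,0.1,0.2,0.283,0.283,0.283,0.283,0.283,0.283,0.283,0.283,0.283,0.283,0.283,0.283,0.283,0.283,0.283],"grip":[0.62,0.62,0.62,0.62,0.62,0.62,0.62,0.62,0.62,0.62,0.62,0.62,0.62,0.62,0.62,0.62,0.62,0.62]}' 30; python3 - <<'E'
from h import *
plan([.5264,-.1410,.081],7.9)
p,d=optics.grab_frame('scene');b=cv2.cvtColor(p,cv2.COLOR_RGB2BGR)[80:220,150:330]
cv2.imwrite('pics/s1.png',cv2.resize(b,None,fx=4,fy=4))
E
```

```text
t: 1.75
position: [0.5261, -0.1429, 0.1706]
ee_rot: [[0.991, 0.135, 0.0], [0.135, -0.991, -0.001], [0.0, 0.001, -1.0]]
contact_force: [-0.3, 0.2, -0.2]
width: 0.0322
t 1.75 p [ 0.5261 -0.1429  0.1706] yaw 7.74 tilt 0.04 F [-0.3  0.2 -0.2] M [-0.02 -0.02 -0.02] w 0.0322
dp mm [ 0.6 -1.9 89.6]
roll -0.0027
```

View pics/s1.png

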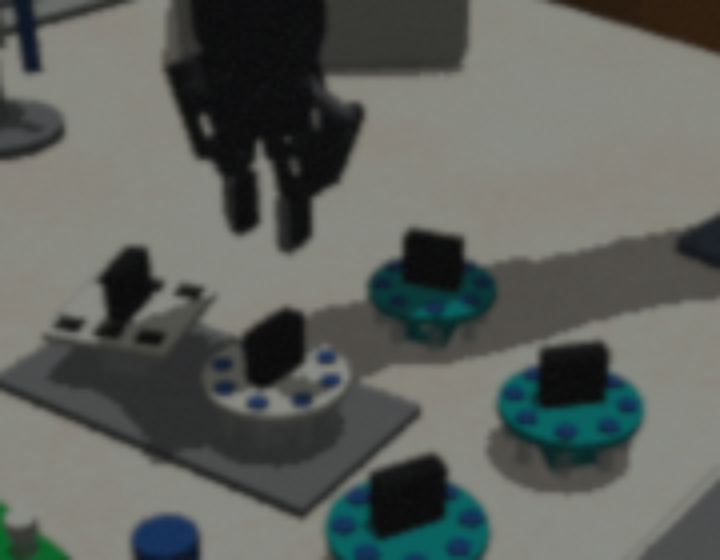

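The open fingers, at crop (265,220), hang above the head's bar at (275,345), well clear of the plate head and look-alikes. I'll descend and close.

```bash
python3 -m handwheel '{"dp":[[0,0,0],[0,0,25],[0,0,50],[0,0,65],[0,0,75],[0,0,82],[0,0,87],[0,0,89],[0,0,89],[0,0,89],[0,0,89]],"roll":[0,0,0,0,0,0,0,0,0,0,0],"grip":[0.62,0.62,0.62,0.62,0.62,0.62,0.62,0.62,0.62,0.62,0.62]}' 30; python3 - <<'E'
from h import *
plan([.5264,-.1410,.081],7.9)
for n,(a,b_,c,e,f) in dict(scene=(100,220,170,290,5),top=(170,260,290,420,5)).items():
    p,d=optics.grab_frame(n);b=cv2.cvtColor(p,cv2.COLOR_RGB2BGR)[a:b_,c:e]
    cv2.imwrite(f'pics/{n}2.png',cv2.resize(b,None,fx=f,fy=f,interpolation=cv2.INTER_CUBIC))
E
```

```text
t: 2.72
position: [0.527, -0.1413, 0.082]
ee_rot: [[0.991, 0.137, 0.001], [0.137, -0.991, -0.0], [0.001, 0.0, -1.0]]
contact_force: [1.0, -0.6, -0.8]
width: 0.0322
t 2.72 p [ 0.527  -0.1413  0.082 ] yaw 7.89 tilt 0.07 F [ 1.  -0.6 -0.8] M [ 0.05 -0.05  0.03] w 0.0322
dp mm [-0.6 -0.4  1. ]
roll -0.0001
```

View pics/scene2.png

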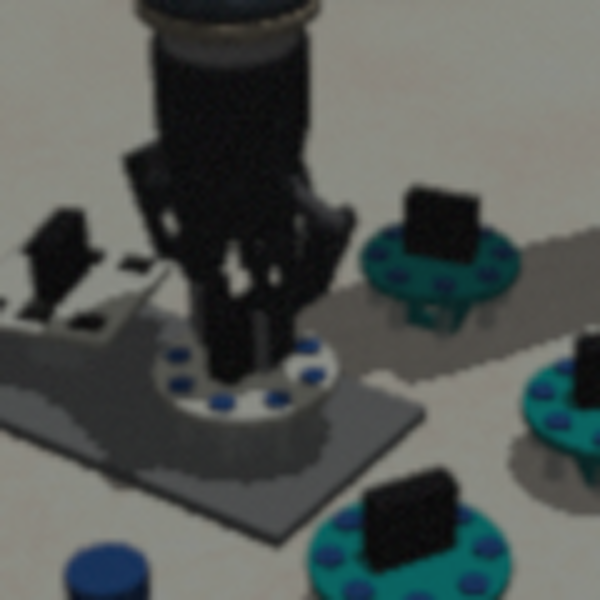

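View pics/top2.png

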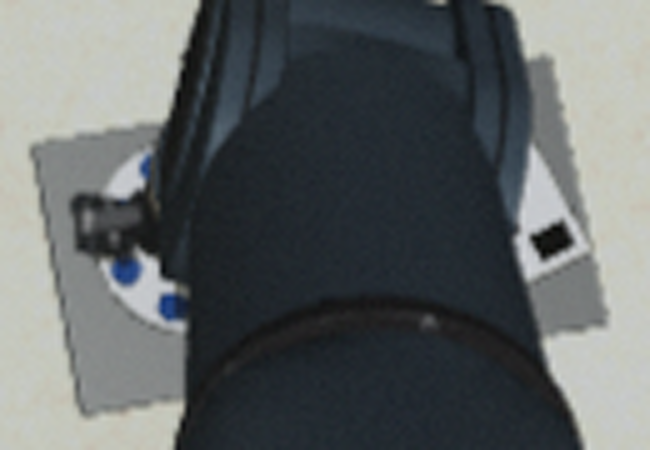

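The fingers straddle the bar at scene crop (245,340) above the disc, with no contact force. The arm hides the top view here. I'll close and lift a little.

```bash
python3 -m handwheel '{"dp":[[0,0,0],[0,0,0],[0,0,0],[0,0,0],[0,0,0],[0,0,0],[0,0,0],[0,0,0],[0,0,0],[0,0,0]],"roll":[0,0,0,0,0,0,0,0,0,0],"grip":[1,1,1,1,1,1,1,1,1,1]}' 60; python3 -m handwheel '{"dp":[[0,0,-10],[0,0,-25],[0,0,-50],[0,0,-80],[0,0,-110],[0,0,-130],[0,0,-135],[0,0,-135],[0,0,-135],[0,0,-135]],"roll":[0,0,0,0,0,0,0,0,0,0],"grip":[1,1,1,1,1,1,1,1,1,1]}'; python3 - <<'E'
from h import *
plan([.5056,.2213,.24],57.5)
for n,(a,b_,c,e,f) in dict(scene=(80,220,150,310,4),top=(160,260,270,420,5)).items():
    p,d=optics.grab_frame(n);b=cv2.cvtColor(p,cv2.COLOR_RGB2BGR)[a:b_,c:e]
    cv2.imwrite(f'pics/{n}3.png',cv2.resize(b,None,fx=f,fy=f,interpolation=cv2.INTER_CUBIC))
E
```

```text
t: 3.65
position: [0.5268, -0.1412, 0.0817]
ee_rot: [[0.991, 0.137, 0.001], [0.137, -0.991, -0.0], [0.001, 0.0, -1.0]]
contact_force: [0.4, 1.0, 6.1]
width: 0.0172
t: 4.48
position: [0.5256, -0.1409, 0.2147]
ee_rot: [[0.99, 0.137, -0.003], [0.138, -0.991, 0.001], [-0.003, -0.001, -1.0]]
contact_force: [-0.4, -0.4, -2.7]
width: 0.0174
t 4.48 p [ 0.5256 -0.1409  0.2147] yaw 7.9 tilt 0.17 F [-0.4 -0.4 -2.7] M [ 0.02 -0.02 -0.06] w 0.0174
dp mm [  29.9 -361.6  -25.1]
roll -0.8656
```

View pics/scene3.png

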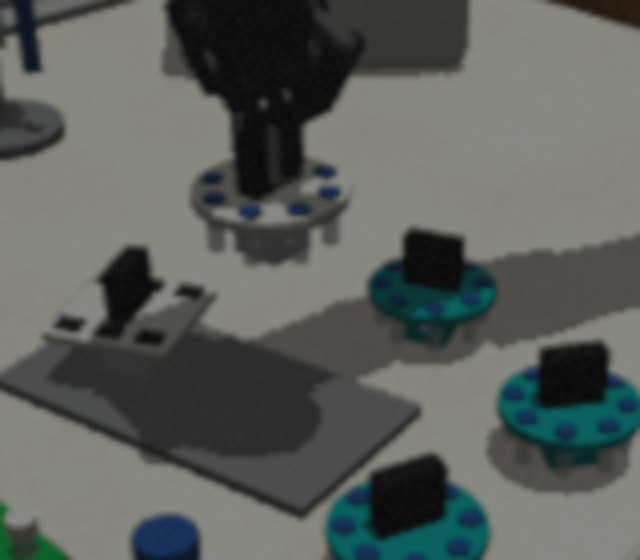

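The head hangs upright in the gripper at crop (270,200) and the board is empty. Next I'll carry it over the mixer at this height.

```bash
python3 -m handwheel '{"dp":[[2,-20,0],[5,-55,0],[8,-95,0],[12,-135,0],[15,-175,0],[18,-215,0],[21,-255,0],[25,-295,0],[27,-330,0],[29,-350,0],[30,-360,0],[30,-361.5,0],[30,-361.5,0],[30,-361.5,0],[30,-361.5,0],[30,-361.5,0]],"roll":[-0.06,-0.16,-0.26,-0.36,-0.46,-0.56,-0.66,-0.76,-0.83,-0.86,-0.866,-0.866,-0.866,-0.866,-0.866,-0.866],"grip":[1,1,1,1,1,1,1,1,1,1,1,1,1,1,1,1]}'; python3 - <<'E'
from h import *
from cell import readout
plan([.5056,.2213,.185],57.5)
print(np.round(readout.observe()['q'],2))
for n,(a,b_,c,e,f) in dict(scene=(100,290,270,420,4),top=(140,290,110,290,4)).items():
    p,d=optics.grab_frame(n);b=cv2.cvtColor(p,cv2.COLOR_RGB2BGR)[a:b_,c:e]
    cv2.imwrite(f'pics/{n}4.png',cv2.resize(b,None,fx=3.1,fy=3.1,interpolation=cv2.INTER_CUBIC))
E
```

```text
t: 5.92
position: [0.507, 0.2194, 0.2163]
ee_rot: [[0.539, 0.842, -0.0], [0.842, -0.539, -0.001], [-0.001, 0.0, -1.0]]
contact_force: [-0.5, 0.2, -3.9]
width: 0.0175
t 5.92 p [0.507  0.2194 0.2163] yaw 57.37 tilt 0.04 F [-0.5  0.2 -3.9] M [ 0.   -0.    0.01] w 0.0175
dp mm [ 0.9 -2.2 31.3]
roll -0.0023
[-0.34  0.44 -0.23  1.81  0.12  0.91 -1.19]
```

View pics/scene4.png

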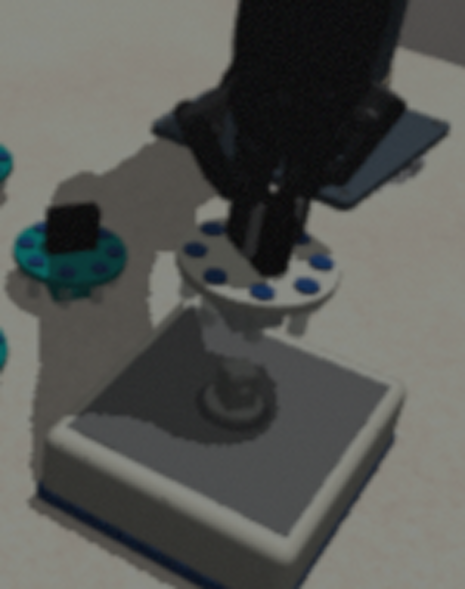

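View pics/top4.png

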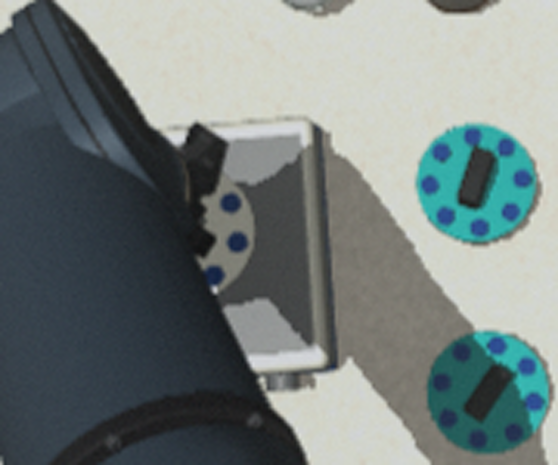

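The head hangs above the spindle (scene crop disc (258,265), spindle (237,395)). I'll use the visible caps in the scene view to locate the head in the same camera as the drive.

```bash
python3 - <<'E'
from h import *
from cell import readout
from scipy.optimize import least_squares
def caps(p,box):
    h=cv2.cvtColor(p,cv2.COLOR_RGB2HSV);m=((h[...,1]>110)&(h[...,0]>105)&(h[...,0]<130)&(h[...,2]>50)).astype(np.uint8)
    k=np.zeros_like(m);k[box[1]:box[3],box[0]:box[2]]=1;m*=k
    n,l,s,c=cv2.connectedComponentsWithStats(m);return [(c[i].round(1).tolist(),int(s[i,4])) for i in range(1,n) if s[i,4]>4]
def fit(n,cs,z,yaw):
    W=ray(n,[c for c,_ in cs],z)[:,:2]
    def res(x):
        a=np.radians(x[2]+22.5+45*np.arange(8));M=x[:2]+.037*np.c_[np.cos(a),np.sin(a)]
        D=W[:,None]-M[None];j=np.argmin(np.hypot(D[...,0],D[...,1]),1);return D[np.arange(len(W)),j].ravel()*1000
    r=least_squares(lambda x:res([x[0]/1000,x[1]/1000,x[2]]),[W[:,0].mean()*1000,W[:,1].mean()*1000,yaw]);print(n,len(W),r.x.round(2),'rms',np.sqrt(np.mean(r.fun**2)).round(2))
p0=np.load('pics/scene0.npz')['p'];c=caps(p0,(195,160,245,196));print(c);fit('scene',c,.055,7.9)
p,_=optics.grab_frame('scene');c=caps(p,(320,165,385,200));print(c)
z=readout.observe()['position'][2]-.0717+.045;fit('scene',c,z,57.5)
plan(None)
E
```

```text
[([231.2, 168.6], 5), ([205.0, 170.5], 6), ([232.0, 174.5], 6), ([205.7, 176.6], 7), ([225.0, 179.5], 6), ([214.0, 180.5], 6)]
scene 6 [ 528.44 -138.88    8.25] rms 0.55
[([339.1, 172.9], 7), ([332.8, 179.8], 12), ([373.6, 184.2], 18), ([339.4, 188.2], 13), ([368.9, 191.7], 22), ([354.3, 193.5], 22)]
scene 6 [507.55 220.66  56.22] rms 0.35
t 6.07 p [0.5069 0.2203 0.2164] yaw 57.44 tilt 0.01 F [-0.4  0.6 -3.5] M [-0.01  0.03  0.01] w 0.0172
```

```bash
python3 -m handwheel '{"dp":[[0.5,-1,8],[0.7,-1.9,18],[0.7,-1.9,26],[0.7,-1.9,32],[0.7,-1.9,35],[0.7,-1.9,36],[0.7,-1.9,36],[0.7,-1.9,36],[0.7,-1.9,36]],"roll":[0,0,0,0,0,0,0,0,0],"grip":[1,1,1,1,1,1,1,1,1]}'; python3 - <<'E'
from h import *
plan([.5057,.2219,.1745],57.5)
p,d=optics.grab_frame('scene');b=cv2.cvtColor(p,cv2.COLOR_RGB2BGR)[170:260,310:400]
cv2.imwrite('pics/s5.png',cv2.resize(cv2.convertScaleAbs(b,alpha=1.6),None,fx=6.5,fy=6.5,interpolation=cv2.INTER_CUBIC))
E
```

```text
t: 6.82
position: [0.5057, 0.2227, 0.1807]
ee_rot: [[0.537, 0.843, 0.001], [0.843, -0.537, 0.0], [0.001, 0.0, -1.0]]
contact_force: [0.2, 0.2, -4.5]
width: 0.0174
t 6.82 p [0.5057 0.2227 0.1807] yaw 57.51 tilt 0.04 F [ 0.2  0.2 -4.5] M [ 0.01 -0.05  0.02] w 0.0174
dp mm [-0.7  0.5  6.2]
roll 0.0002
```

View pics/s5.png

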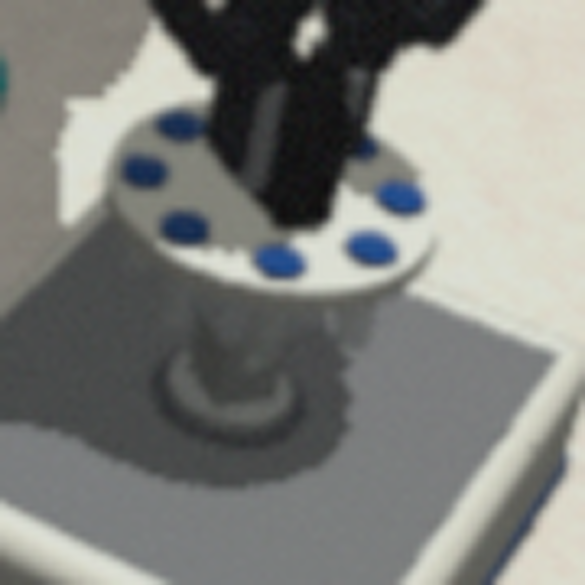

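The hub at crop (240,320) sits right over the drive and shoulder at (235,390). I'll lower gently in small steps and feel.

```bash
python3 -m handwheel '{"dp":[[0,0,2],[0,0,4],[0,0,6],[0,0,7],[0,0,8],[0,0,8],[0,0,8]],"roll":[0,0,0,0,0,0,0],"grip":[1,1,1,1,1,1,1]}'; python3 -c "
from h import *
plan([.5057,.2219,.1477])"; python3 -m handwheel '{"dp":[[0,0,1],[0,0,2],[0,0,2],[0,0,2]],"roll":[0,0,0,0],"grip":[1,1,1,1]}';  python3 -c "
from h import *
plan([.5057,.2219,.1477])"
```

```text
t: 7.45
position: [0.5054, 0.2226, 0.1722]
ee_rot: [[0.537, 0.844, -0.0], [0.844, -0.537, -0.0], [-0.0, -0.0, -1.0]]
contact_force: [-0.8, 0.0, -3.8]
width: 0.0174
t 7.45 p [0.5054 0.2226 0.1722] yaw 57.52 tilt 0.01 F [-0.8  0.  -3.8] M [ 0.02 -0.04  0.  ] w 0.0174
dp mm [-0.5  0.6 24.5]
t: 7.78
position: [0.5058, 0.2229, 0.1704]
ee_rot: [[0.537, 0.844, 0.001], [0.844, -0.537, 0.001], [0.001, 0.0, -1.0]]
contact_force: [2.0, 2.0, -4.7]
width: 0.0172
t 7.78 p [0.5058 0.2229 0.1704] yaw 57.52 tilt 0.05 F [ 2.   2.  -4.7] M [ 0.34 -0.43 -0.02] w 0.0172
dp mm [-0.9  0.5 22.7]
```

A light lateral force pushes toward +x tool, so I'll comply with it and go on.

```bash
python3 -m handwheel '{"dp":[[0.8,0.2,0],[0.8,0.2,1],[0.8,0.2,1],[0.8,0.2,1]],"roll":[0,0,0,0],"grip":[1,1,1,1]}'; python3 -c "
from h import *
plan([.5057,.2219,.1477])"; python3 -m handwheel '{"dp":[[0,0,0.5],[0,0,1],[0,0,1],[0,0,1]],"roll":[0,0,0,0],"grip":[1,1,1,1]}';  python3 -c "
from h import *
plan([.5057,.2219,.1477])"
```

```text
t: 8.12
position: [0.506, 0.2231, 0.1692]
ee_rot: [[0.537, 0.843, -0.0], [0.843, -0.537, -0.0], [-0.0, -0.0, -1.0]]
contact_force: [0.6, -0.1, -3.5]
width: 0.0175
t 8.12 p [0.506  0.2231 0.1692] yaw 57.51 tilt 0.02 F [ 0.6 -0.1 -3.5] M [ 0.07 -0.1  -0.03] w 0.0175
dp mm [-1.1  0.4 21.5]
t: 8.45
position: [0.506, 0.2231, 0.1682]
ee_rot: [[0.537, 0.844, -0.0], [0.844, -0.537, -0.0], [-0.0, -0.0, -1.0]]
contact_force: [0.2, 0.4, -3.5]
width: 0.0172
t 8.45 p [0.506  0.2231 0.1682] yaw 57.51 tilt 0.01 F [ 0.2  0.4 -3.5] M [ 0.09 -0.05 -0.  ] w 0.0172
dp mm [-1.2  0.4 20.5]
```

```bash
for i in 1 2 ; do python3 -m handwheel '{"dp":[[0,0,0.7],[0,0,1.5],[0,0,1.5],[0,0,1.5]],"roll":[0,0,0,0],"grip":[1,1,1,1]}' >/dev/null;  python3 -c "
from h import *
plan([.5057,.2219,.1477])"; done
```

```text
t 8.78 p [0.506  0.2231 0.1667] yaw 57.51 tilt 0.01 F [ 0.5  0.5 -3.2] M [ 0.1   0.03 -0.  ] w 0.017
dp mm [-1.2  0.4 19. ]
t 9.12 p [0.506  0.2231 0.1652] yaw 57.51 tilt 0.01 F [ 0.2 -1.2 -3.3] M [ 0.03 -0.03 -0.05] w 0.0172
dp mm [-1.2  0.4 17.5]
```

```bash
for i in 1 2 3; do python3 -m handwheel '{"dp":[[0,0,0.5],[0,0,1],[0,0,1.5],[0,0,1.5]],"roll":[0,0,0,0],"grip":[1,1,1,1]}' >/dev/null;  python3 -c "
from h import *
plan(None)"; done
```

```text
t 9.45 p [0.5063 0.2234 0.1639] yaw 57.52 tilt 0.04 F [ 0.8  1.  -2.9] M [ 0.25 -0.14  0.01] w 0.0172
t 9.78 p [0.5066 0.2237 0.1627] yaw 57.52 tilt 0.1 F [1. 3. 1.] M [ 0.72 -0.42 -0.06] w 0.0168
t 10.12 p [0.5067 0.2237 0.1614] yaw 57.52 tilt 0.11 F [1.3 2.4 3.3] M [ 0.75 -0.52 -0.02] w 0.0171
```

The ball resistance has begun as expected (about 6 N). I'll continue gently.

```bash
for i in 1 2 3; do python3 -m handwheel '{"dp":[[0,0,0.5],[0,0,1],[0,0,1.5],[0,0,1.5]],"roll":[0,0,0,0],"grip":[1,1,1,1]}' >/dev/null;  python3 -c "
from h import *
plan(None)"; done
```

```text
t 10.45 p [0.5066 0.2236 0.1595] yaw 57.52 tilt 0.09 F [3.7 3.6 1.4] M [ 1.05 -1.03 -0.11] w 0.0174
t 10.78 p [0.5064 0.2237 0.1576] yaw 57.53 tilt 0.07 F [ 4.8  5.6 -2.8] M [ 1.35 -1.21 -0.04] w 0.0176
t 11.12 p [0.5063 0.2238 0.156 ] yaw 57.53 tilt 0.06 F [ 4.4  5.3 -2.5] M [ 1.43 -1.15 -0.07] w 0.0175
```

```bash
python3 -m handwheel '{"dp":[[0.4,0,0],[0.4,0,1],[0.4,0,1.5],[0.4,0,1.5]],"roll":[0,0,0,0],"grip":[1,1,1,1]}' >/dev/null;  python3 -c "
from h import *
plan(None)"; for i in 1 2 ; do python3 -m handwheel '{"dp":[[0,0,0.5],[0,0,1],[0,0,1.5],[0,0,1.5]],"roll":[0,0,0,0],"grip":[1,1,1,1]}' >/dev/null;  python3 -c "
from h import *
plan(None)"; done
```

```text
t 11.45 p [0.5064 0.2238 0.1544] yaw 57.53 tilt 0.03 F [ 4.6  5.5 -3.1] M [ 1.35 -1.09 -0.06] w 0.0171
t 11.78 p [0.5063 0.2239 0.1528] yaw 57.53 tilt 0.03 F [ 4.5  5.1 -5.5] M [ 1.41 -1.2  -0.01] w 0.0171
t 12.12 p [0.5061 0.2238 0.1511] yaw 57.54 tilt 0.03 F [ 4.8  5.7 -7.6] M [ 1.4  -1.17  0.01] w 0.0171
```

The head is now being drawn down. I'll go on until I feel the shoulder.

```bash
for i in 1 2 3 4; do python3 -m handwheel '{"dp":[[0,0,0.4],[0,0,0.8],[0,0,1],[0,0,1]],"roll":[0,0,0,0],"grip":[1,1,1,1]}' >/dev/null;  python3 -c "
from h import *
plan(None)"; done
```

```text
t 12.45 p [0.5059 0.2236 0.1499] yaw 57.53 tilt 0.07 F [ 3.6  3.8 -6.9] M [ 1.21 -0.96  0.02] w 0.0172
t 12.78 p [0.5057 0.2232 0.1489] yaw 57.51 tilt 0.1 F [ 2.7  3.5 -9.8] M [ 0.99 -0.83 -0.06] w 0.0173
t 13.12 p [0.5058 0.2232 0.1485] yaw 57.51 tilt 0.07 F [ 1.7  3.  -6.1] M [ 0.6  -0.32 -0.08] w 0.017
t 13.45 p [0.5061 0.2231 0.1478] yaw 57.5 tilt 0.04 F [-0.   0.6 -1.9] M [ 0.15 -0.14  0.  ] w 0.0173
```

```bash
for i in 1 2 ; do python3 -m handwheel '{"dp":[[0,0,0.3],[0,0,0.6],[0,0,0.6],[0,0,0.6]],"roll":[0,0,0,0],"grip":[1,1,1,1]}' >/dev/null;  python3 -c "
from h import *
plan(None)"; done
```

```text
t 13.78 p [0.5062 0.2232 0.1477] yaw 57.5 tilt 0.03 F [-1.6 -0.9  5.5] M [-0.18  0.47 -0.01] w 0.0174
t 14.12 p [0.5062 0.2232 0.1477] yaw 57.5 tilt 0.03 F [-2.4 -1.8 11.8] M [-0.43  0.92  0.02] w 0.0171
```

Firm stop at TCP z 0.1477, which is exactly the expected home height, with the push rising to about 15 N. I'll unload, open partly and retreat.

```bash
python3 -m handwheel '{"dp":[[0,0,-0.8],[0,0,-1],[0,0,-1],[0,0,-1],[0,0,-1],[0,0,-1],[0,0,-1],[0,0,-1],[0,0,-1]],"roll":[0,0,0,0,0,0,0,0,0],"grip":[1,1,0.62,0.62,0.62,0.62,0.62,0.62,0.62]}' 20; python3 -c "
from h import *
plan(None)"
python3 -m handwheel '{"dp":[[0,0,-3],[0,0,-10],[0,0,-25],[0,0,-50],[0,0,-80],[0,0,-110],[-60,60,-120],[-100,100,-120],[-150,150,-120],[-150,150,-120],[-150,150,-120],[-150,150,-120],[-150,150,-120]],"roll":[0,0,0,0,0,0,0,0,0,0,0,0,0],"grip":[0.62,0.62,0.62,0.62,0.62,0.62,0.62,0.62,0.62,0.62,0.62,0.62,0.62]}' ; python3 - <<'E'
from h import *
for n,(a,b_,c,e) in dict(scene=(170,290,280,410),top=(150,290,120,290)).items():
    p,d=optics.grab_frame(n);np.savez(f'pics/{n}6.npz',p=p,d=d);b=cv2.cvtColor(p,cv2.COLOR_RGB2BGR)[a:b_,c:e]
    cv2.imwrite(f'pics/{n}6.png',cv2.resize(cv2.convertScaleAbs(b,alpha=1.4),None,fx=4.3,fy=4.3,interpolation=cv2.INTER_CUBIC))
    cv2.imwrite(f'pics/{n}6full.png',cv2.cvtColor(p,cv2.COLOR_RGB2BGR))
E
```

```text
t: 14.87
position: [0.5063, 0.2236, 0.1476]
ee_rot: [[0.537, 0.844, -0.0], [0.844, -0.537, 0.0], [0.0, -0.0, -1.0]]
contact_force: [0.1, 0.6, 0.0]
width: 0.0323
t 14.87 p [0.5063 0.2236 0.1476] yaw 57.52 tilt 0.0 F [0.1 0.6 0. ] M [ 0.04  0.02 -0.  ] w 0.0323
t: 15.95
position: [0.5526, 0.0125, 0.2682]
ee_rot: [[0.542, 0.84, 0.001], [0.84, -0.542, -0.001], [-0.001, 0.001, -1.0]]
contact_force: [-0.5, 1.2, 0.0]
width: 0.0325
```

View pics/scene6.png

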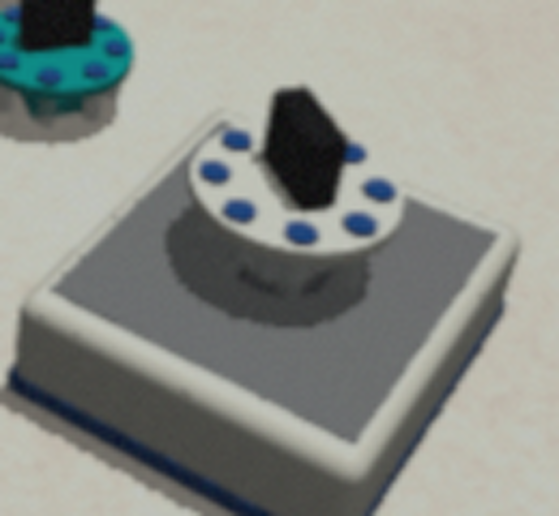

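View pics/top6full.png

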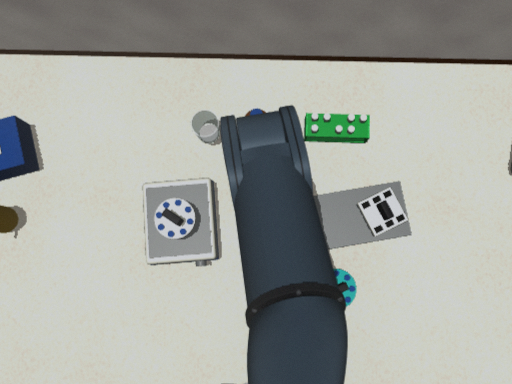

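The head sits level on the mixer, at scene crop (297,195) and top (175,218). The plate, rack and beaker are in place. I'll do a height and level check from depth, and check that the bystanders have not shifted.

```bash
python3 - <<'E'
from h import *
z=np.load('pics/top6.npz');P=cloud('top',z['d']);h=cv2.cvtColor(z['p'],cv2.COLOR_RGB2HSV)
yy,xx=np.indices(P.shape[:2])
m=(np.hypot(xx-175,yy-218)<17)&(h[...,1]<40)&(h[...,2]>120)&(P[...,2]<.14)
Q=P[m];A=np.c_[Q[:,:2]-Q[:,:2].mean(0),np.ones(len(Q))];s=np.linalg.lstsq(A,Q[:,2],rcond=None)[0]
print('disc z median (want .118)',np.median(Q[:,2]).round(4),'slopes',s[:2].round(3),len(Q),Q[:,:2].mean(0).round(4))
g=(np.abs(P[...,2]-.070)<.006)&(xx>148)&(xx<208)&(yy>190)&(yy<255);print('mixer top z (.070)',np.median(P[g][:,2]).round(4))
a=np.load('pics/scene0.npz')['p'].astype(int);b=np.load('pics/scene6.npz')['p'].astype(int);D=np.abs(a-b).sum(2)
for n,(u,v,r) in dict(reagent=(195,245,18),beaker=(243,290,18),rack=(138,217,22),plate=(182,157,12)).items():
    print(n,np.median(D[v-r:v+r,u-r:u+r]),np.percentile(D[v-r:v+r,u-r:u+r],95))
plan(None)
E
```

```text
disc z median (want .118) 0.1187 slopes [0.003 0.   ] 514 [0.5057 0.2197]
mixer top z (.070) 0.0711
reagent 7.0 15.0
beaker 12.0 16.0
rack 8.0 19.0
plate 13.0 19.0
t 16.05 p [0.5522 0.0169 0.268 ] yaw 57.5 tilt 0.04 F [-0.6  0.7  0.6] M [ 0.02  0.04 -0.03] w 0.0327
```

```bash
python3 -m handwheel '{"dp":[[0,0,0],[0,0,0],[0,0,0],[0,0,0]],"roll":[0,0,0,0],"grip":[0.62,0.62,0.62,0.62]}'; python3 -c "
from cell import workorder
print(workorder.close_job())"
```

```text
t: 16.38
position: [0.5521, 0.0174, 0.2677]
ee_rot: [[0.536, 0.844, -0.0], [0.844, -0.536, 0.0], [0.0, -0.0, -1.0]]
contact_force: [0.3, -0.2, 0.0]
width: 0.0324
the job is handed in; nothing more can be done
None
```

The eight-tube head is on the mixer's square drive, pressed down to the shoulder and released. I handed the job in at about 16 s of the 72 s allowed; it reported no verdict.

**What I did:** I picked the white head up by its bar and carried it over the mixer at 57.5°, the drive angle I had measured from above. The square went in at that angle without any searching. After a 1 mm sideways correction, I lowered it in small steps. The ball resistance peaked at about 7 N. The head was then drawn down and stopped firmly at the expected home height, under a final push of about 15 N.

**Last checks:**
- **Seating:** the disc stands 47.6 mm above the mixer top, where 48 mm is expected at home, and it is level within 0.003 rad.
- **Ball:** I felt it draw the head down before the stop, but its position could not be read directly.
- **Bystanders:** the bottle, beaker, rack and plate head look unchanged against the first picture.
- **Robot:** the gripper is clear of everything, with a contact force near zero.

**Disagreement:** before the fit, my camera estimates of the spindle centre differed by about 4 mm. I averaged them and settled the rest by feel, so nothing measured the final centring to better than that.

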